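# Lock the cutter's spindle and take off its hub cap

### The job

Pull the vegetable cutter's black spindle-lock knob all the way out until it clicks, then push it fully home so the spindle is locked. Then unscrew the winged hub cap in the middle of the cutting disc - nobody remembers whether its thread is right- or left-handed, so try both ways - lift it off and finish holding it upright in the gripper, well clear above the machine (about a hand's breadth above where it sat). Leave everything else on the worktop where it is.

Things in the scene. Friction and masses are not known exactly. Their poses are not given: they have to be found in the camera images.
- cutter: Vegetable cutter, bowl removed, fixed: white housing, x -120 to 120, y -200 to 100 mm, deck top at 101 mm; steel cutting disc, radius 86 mm, top at 110 mm, centred over the origin. Its motor tower (150 x 90 mm, centred at y = -160 mm) rises to 258 mm. Origin on the worktop under the disc's centre; z up. The lock knob comes out of the +y side. Position and yaw vary.
- lock_knob (a joint): Slide of the spindle-lock knob, m: 0 fully home, 0.030 fully out (moves along the cutter's +y). Starts about half way. A detent pushes it towards the nearer end, with up to about 6 N near the ends and nothing mid stroke, plus 2.5 N of friction: up to 9 N to leave an end; released well past mid stroke it goes on into that end by itself.
- knob_grip (a point): Centre of the knob's head: a black cylinder of 28 mm diameter and 30 mm length, its axis level along the cutter's y, 60 mm above the worktop. When home this point is 145 mm from the disc's axis, 45 mm out from the housing's +y wall. Pinch it from above, closing along the cutter's x.
- hub_cap: Loose grey hub cap, about 120 g: ribbed round flange, 72 mm diameter, 12 mm high, with an upright wing on it, 56 mm long (cap's x), 14 mm thick (cap's y), from 12 to 41 mm above the origin. Origin: centre of the flange's underside, on the disc's axis 130 mm above the worktop when seated; z up. At the start the wing lies along the cutter's x.
- cap_grip (a point): Point on the cap's axis for gripping its wing, 36 mm above the cap's origin (166 mm above the worktop when seated); the fingertips then stay about 5 mm above the flange.
- hub_top (a point): Centre of the hub's top, 130 mm above the worktop, under the cap. The cap's T-shaped stem sits in it: a part-turn thread of hidden hand. The loosening way the cap turns freely to a stop at 64 deg and from 60 deg on lifts straight off (clear after 26 mm); until then it cannot be lifted. The other way it meets a hard stop after 5 deg: grip lightly and turn in small slow steps.
- knife: Chef's knife, blade and handle about 320 mm long in all, lying on the chopping board; origin on its underside where blade and handle meet, blade along +x. To be left alone.
- celery: Celery stick 150 x 24 x 12 mm on the chopping board, origin at the centre of its underside. To be left alone.
- bowl: Steel bowl, 150 mm across, 65 mm high, origin at the centre of its underside. To be left alone.
- pusher: White feed pusher standing upright beyond the knob, 58 mm across at its top, 112 mm high, origin at the centre of its underside. To be left alone.
- pinch_cup: Small white ceramic cup, 56 mm across, 35 mm high, on the near side of the knob, origin at the centre of its underside. To be left alone.
- mill: Dark wooden pepper mill, 56 mm across, 165 mm high, origin at the centre of its underside. To be left alone.
- jar: Glass jar with a steel lid, 72 mm across, 95 mm high, origin at the centre of its underside. To be left alone.
Things that resemble listed ones, but are neither listed nor needed, are in the scene too. Leave any brown or green look-alike of the hub_cap alone.

How it is judged:
On the way, in this order (a step that is already met when the one before it is completed fails the run):
1. the lock knob is pulled fully out, the cap still in place (value of joint lock_knob above 0.026 m and z of hub_cap in the frame of cutter below 0.137 m and angle between the x axis of hub_cap and the x axis of cutter, either way round below 0.3 rad), for 0.1 s.
2. the lock knob is pushed fully home, the cap still in place (value of joint lock_knob below 0.004 m and z of hub_cap in the frame of cutter below 0.137 m and angle between the x axis of hub_cap and the x axis of cutter, either way round below 0.3 rad), for 0.1 s.
At the end, for the whole second after the job is handed in: The lock knob is home (within 4 mm); the cap is off, held still and upright (within 20 deg) by the fingers alone, at least 60 mm above where it sat, not resting on the machine (value of joint lock_knob below 0.004 m and z of hub_cap in the frame of cutter above 0.19 m and angle between hub_cap's own z axis and vertical below 0.35 rad and linear speed of hub_cap below 0.03 m/s and contact force between hub_cap and the fingers above 2 N and contact force between hub_cap and cutter below 0.1 N); the arm keeps its last pose, push and grip.
It fails at once if a bystander (knife, celery, bowl, pusher, small cup, mill or jar) is moved by more than 30 mm (distance of any of knife, celery, bowl, pusher, pinch_cup, mill, jar from where it was at the start of the episode above 0.03 m).
It also fails if it takes over 64 s, if anything falls off the work surface, if the arm or the gripper's body presses on something with over 40 N, if the wrist force passes 120 N, or if a joint passes its speed limit or range.

### The arm

A 6-joint arm with a two-finger parallel gripper is mounted at the origin on the work surface. World frame = base frame: x ahead of the robot, y to its left, z up, the work surface at z = 0. Lengths are in m, angles in rad, forces in N, time in s.
With the tool pointing down it reaches from about 0.4 to 0.825 m from the base axis. Payload 7 kg.
Tool frame: the origin (TCP) lies on the centre line of the jaws, within the pads' length; the fingertips stand 19 mm ahead of it and the grasp point (between the pads) is the TCP; z points along the fingers, y is the line along which they close (so a half turn about z gives the same grasp; the last joint's range is limited). The gripper opens to 88 mm and grips with 3 to 60 N. Pads are 19 mm wide; open, the fingers measure 130 mm over their backs; the gripper's body (78 mm by 193 mm) begins 47 mm behind the grasp point.
Start: joints at [-0.989, 0.359, 0.012, 0, -1.224, -0.288], TCP at [0.195, -0.646, 0.246] pointing down, gripper open.
Joint ranges: [-3.07, 3.07], [-1.43, 2.12], [-1.02, 1.25], [-3.03, 1.67], [-3.05, -0], [-3.03, 3.03]. Speed limits (rad/s): [2.39, 2.39, 3.01, 3.14, 3.14, 3.14].

### API

Orientations are given as [roll, pitch, yaw] about the fixed x, y, z axes, in that order (R = Rz(yaw) Ry(pitch) Rx(roll)).
In Python, from station import arm, imaging, models gives the robot as it stands.
- The arm moves only by the tool play_rows, never from a script. Its arguments are lists of equal length, an entry for each row: "travel": the shift along the tool's x, y, z in units of 25 mm (1.0 is 25 mm), a list of three; "twist": the turn about the tool's z in units of 0.15 rad (1.0 is 0.15 rad). A call has 1 to 8 rows; each row shifts and turns the commanded pose from where the row before left it, along the tool's axes as they then stand; what a row does not reach is not made up. A row lasts 1/8 s, in which the tool goes at most 62.5 mm and 10.7 degrees, less where a joint would pass 70% of its speed; a pose out of reach is approached as far as the arm can. A call with a number of a shift or a turn outside -1 to 1 is refused whole. A call with a gripper value outside its range is refused whole. "fingers" is the opening, from 0 (shut) to 1 (fully open), set as the call begins (left out, the last holds). The fingers move at their own pace and stop on an object; "newtons" is the grip in N (left out, the last holds). Time passes only in rows, so rows that do not move let the fingers close. It gives the time, the measured TCP pose, the force, the opening and the grip force at its end, in the units of the state.
- arm.get_state(): the state, without advancing time (a new reading comes with each control period).
- imaging.grab_frame(name): name is "side" or "top" or "wrist"; returns a dict with "pixels" (384x512x3 uint8, red, green, blue), "fx", "fy", "cx", "cy" (pixels), "R" (3x3) and "t" (3): a world point X has camera coordinates R X + t; the wrist camera has in their place "T_tool_cam" (4x4, takes a point from camera to tool coordinates, whose origin is the TCP and whose axes are the flange's). Camera axes: x right, y down, z forward; pixel columns grow to the right and rows downward; lengths in m; the calibration is good to about 2 mm. A picture is of the moment at which its call begins: read the wrist's pose just before it. There is no depth.
- arm.job_done(): hands the job in; it is judged then, once.
Trained networks look in the newest picture that a camera, given by its name, has taken for a name from the list of things; names that differ only in an ending like _2 or _b are one class to them, and where a whole thing is asked for, a point or a joint stands for the part that bears it (a point fixed in the world has none). Each returns a list of dicts, best first, with "confidence" (0 to 1); they miss things now and then, are a little off and sometimes report something else, mostly with a low value. They report only what shows in the picture. A call takes as long as a camera call. They do not tell look-alikes from the thing itself.
- models.boxes_of(name, camera): "extent" ([centre column, centre row, width, height] in pixels, round what is visible of it).
- models.silhouettes(name, camera): "pixels" (384x512 bool, what is visible of it) and "extent" ([centre column, centre row, width, height] in pixels, round what is visible of it).
The state is a dict: "t": time; "q": joint angles; "qd": joint speeds; "joint_efforts": joint torques, N m; "eef_pos": TCP position; "ee_rot": TCP orientation; "force": force on the tool from outside, world axes, zero at the start; "moment": the same for the moment, N m; "width": finger opening in m; "gripper_force": force on a finger pad.
Only numpy, scipy, OpenCV 4.12 (cv2) and the standard library are available. Lean on these libraries where they do the work, as an engineer would, in place of code of your own. Each camera call takes 0.05 s, during which the arm holds its last target. There are 200 camera calls.

## Working session

There is one attempt and no reset: what is moved stays moved. The work goes in short steps, Python scripts to look and compute and a tool call to move; the robot and the scene stay as the last step left them, time stands still between calls to the robot, and variables do not carry over. Pictures are saved under pics/ and viewed, at most 10 in all, crops included, and the job is handed in when it is done.

Besides the shell and the picture viewer there is one more tool, called after "Emit:" by a JSON object that holds its "fn" and its "kwargs", one argument or row to a line. play_rows: Moves the arm, as the interface text tells. Shifts and turns lie within -1 to 1; 1 stands for 25 mm of shift or 0.15 rad of turn. Its arguments: {"type":"object","properties":{"travel":{"type":"array","items":{"type":"array","items":{"type":"number"}}},"twist":{"type":"array","items":{"type":"number"}},"fingers":{"type":"number"},"newtons":{"type":"number"}},"required":["travel","twist"]}

```bash
mkdir -p pics; python3 - <<'E'
from station import arm, imaging, models
import cv2, numpy as np
ims=[]
for c in ["top","side"]:
    f=imaging.grab_frame(c); ims.append(f["pixels"])
    print(c,f["fx"],f["fy"],f["cx"],f["cy"],np.round(f["R"],4).tolist(),np.round(f["t"],4).tolist())
    for n in ["cutter","hub_cap","lock_knob","pusher","pinch_cup","mill","jar"]:
        print(n,[(round(d["confidence"],2),np.round(d["extent"]).tolist()) for d in models.boxes_of(n,c)][:3])
s=arm.get_state(); print(s["t"],s["eef_pos"],s["ee_rot"])
a=np.vstack([ims[0],ims[1]])
cv2.imwrite("pics/a.png",cv2.cvtColor(cv2.resize(np.hstack(ims),(800,300),interpolation=cv2.INTER_AREA),cv2.COLOR_RGB2BGR))
cv2.imwrite("pics/top.png",cv2.cvtColor(cv2.resize(ims[0],(800,600)),cv2.COLOR_RGB2BGR))
cv2.imwrite("pics/side.png",cv2.cvtColor(cv2.resize(ims[1],(800,600)),cv2.COLOR_RGB2BGR))
E
```

```text
top 420.5117091675711 420.5117091675711 252.17156297032338 186.87268371990086 [[0.025, -0.9997, 0.0039], [-0.9847, -0.0253, -0.1724], [0.1725, 0.0004, -0.985]] [0.0055, 0.5672, 1.5582]
cutter [(0.73, [260.0, 198.0, 108.0, 81.0])]
hub_cap [(0.68, [249.0, 191.0, 19.0, 24.0]), (0.68, [244.0, 140.0, 18.0, 20.0]), (0.66, [185.0, 185.0, 22.0, 18.0])]
lock_knob []
pusher [(0.72, [210.0, 149.0, 12.0, 20.0])]
pinch_cup [(0.69, [191.0, 212.0, 9.0, 16.0])]
mill [(0.72, [171.0, 148.0, 22.0, 18.0])]
jar [(0.89, [392.0, 178.0, 23.0, 24.0])]
side 359.3009330831181 359.3009330831181 257.96580992138604 187.54401557308037 [[-0.9603, -0.2785, 0.0175], [-0.2238, 0.7312, -0.6444], [0.1667, -0.6227, -0.7645]] [0.5649, 0.1897, 1.2336]
cutter [(0.69, [273.0, 186.0, 103.0, 125.0])]
hub_cap [(0.86, [211.0, 199.0, 20.0, 18.0]), (0.83, [237.0, 264.0, 24.0, 28.0]), (0.73, [270.0, 190.0, 18.0, 22.0])]
lock_knob []
pusher [(0.86, [208.0, 226.0, 18.0, 31.0]), (0.63, [188.0, 264.0, 26.0, 37.0])]
pinch_cup [(0.51, [271.0, 268.0, 18.0, 20.0]), (0.49, [276.0, 185.0, 102.0, 123.0])]
mill [(0.86, [189.0, 265.0, 26.0, 38.0]), (0.25, [245.0, 232.0, 19.0, 18.0])]
jar [(0.81, [284.0, 108.0, 17.0, 26.0])]
0.8 [ 0.19546999 -0.64606501  0.24561953] [-3.14151448e+00  4.58333748e-05 -2.84775971e+00]
```

View pics/top.png

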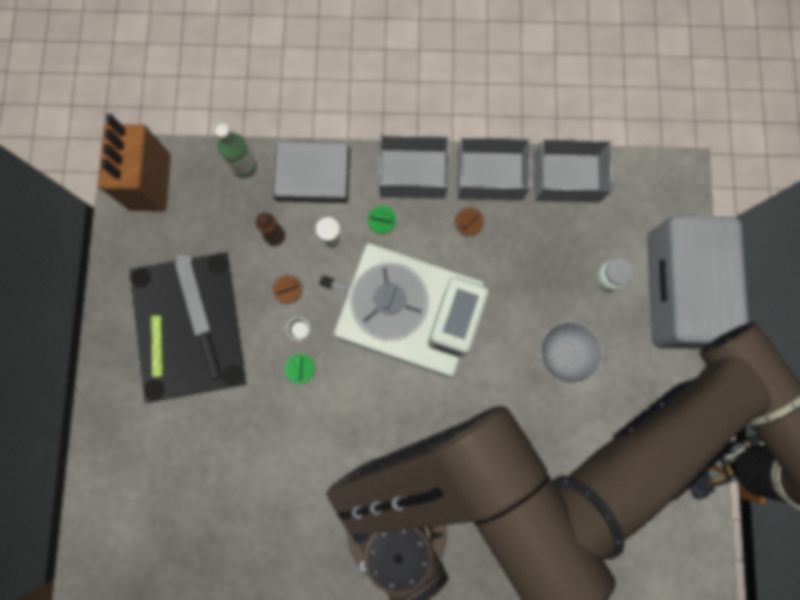

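View pics/side.png

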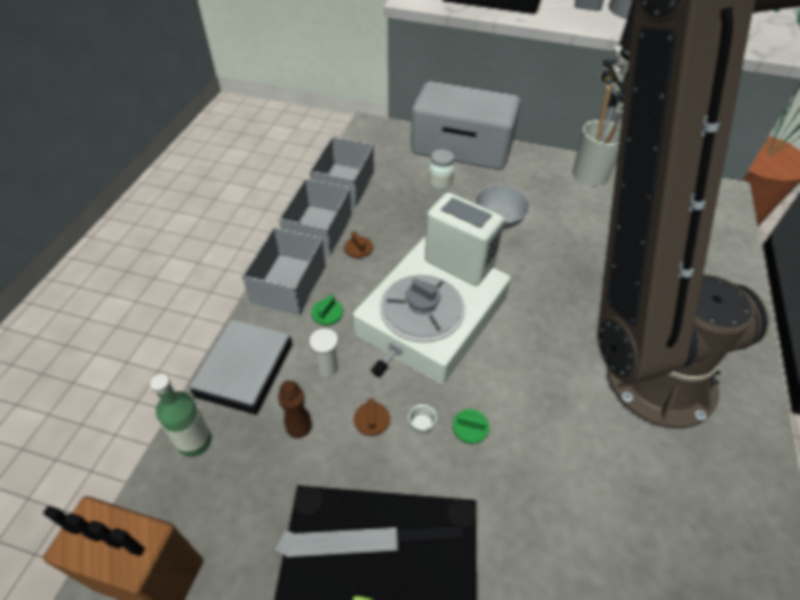

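The top view shows the cutter's disc at (390,300) with the grey cap, the knob at (327,282), the tower to the right, the pusher at (328,230), and the cup at (298,328). The side view shows the knob at (379,368) and the cap at (424,290). Brown and green look-alikes lie around the cutter. I'll fit the cutter pose next.

```bash
cat > h.py <<'E'
import numpy as np, cv2
from scipy.optimize import least_squares
from scipy.spatial.transform import Rotation as Ro
def rot(e): return Ro.from_euler("xyz",e).as_matrix()
def cam(f,st=None):
    K=np.array([[f["fx"],0,f["cx"]],[0,f["fy"],f["cy"]],[0,0,1]])
    if "T_tool_cam" in f:
        T=np.eye(4);T[:3,:3]=rot(st["ee_rot"]);T[:3,3]=st["eef_pos"];M=np.linalg.inv(T@f["T_tool_cam"])
        return K@M[:3]
    return K@np.c_[f["R"],f["t"]]
def proj(P,X): h=P@np.append(X,1); return h[:2]/h[2]
def onplane(P,uv,z):
    A=np.array([P[0]-uv[0]*P[2],P[1]-uv[1]*P[2]]); return np.linalg.solve(A[:,:2],-A[:,2]*z-A[:,3])
def tri(Ps,uvs):
    A=np.vstack([[P[0]-u*P[2],P[1]-v*P[2]] for P,(u,v) in zip(Ps,uvs)])
    return np.linalg.lstsq(A[:,:3],-A[:,3],rcond=None)[0]
def fitcut(obs,x0):
    "obs: (P, uv, local fn(s)->xyz); x = x,y,yaw,slide"
    def r(p):
        c,s=np.cos(p[2]),np.sin(p[2]);o=[]
        for P,uv,l in obs:
            X=l(p[3]); o.append(proj(P,[p[0]+c*X[0]-s*X[1],p[1]+s*X[0]+c*X[1],X[2]])-uv)
        return np.ravel(o)
    return least_squares(r,x0,loss="soft_l1")
C=lambda *a:(lambda s:np.array(a))
KN=lambda s:np.array([0,.145+s,.06])
E
python3 - <<'E'
from h import *
from station import arm, imaging, models
ft,fs=imaging.grab_frame("top"),imaging.grab_frame("side")
Pt,Ps=cam(ft),cam(fs)
def blob(f,u,v,r=9):
    g=f["pixels"].max(2).astype(int)[v-r:v+r,u-r:u+r]; w=np.clip(70-g,0,None)
    ys,xs=np.mgrid[v-r:v+r,u-r:u+r]; return np.array([(w*xs).sum(),(w*ys).sum()])/w.sum()
kt,ks=blob(ft,208,180),blob(fs,243,235); print(kt,ks,tri([Pt,Ps],[kt,ks]))
S=.64
obs=[(Pt,kt,KN),(Ps,ks,KN)]
for uv,l in [((369,244),(.12,.1,.101)),((335,335),(-.12,.1,.101)),((453,375),(-.12,-.2,.101)),((390,300),(0,0,.11))]: obs.append((Pt,np.array(uv)*S,C(*l)))
for uv,l in [((356,313),(.12,.1,.101)),((443,362),(-.12,.1,.101)),((510,283),(-.12,-.2,.101)),((422,306),(0,0,.11))]: obs.append((Ps,np.array(uv)*S,C(*l)))
r=fitcut(obs,[.65,0,0,.015]); print(r.x,np.round(r.fun,1))
x,y,a,s=r.x
for n,z in [("pusher",.112),("pinch_cup",.035),("mill",.165)]:
    b=models.boxes_of(n,"top"); 
    if b: print(n,onplane(Pt,b[0]["extent"][:2],z/2))
E
```

```text
[208.37606838 179.98076923] [242.49495393 235.59192628] [0.58737659 0.1871869  0.06028494]
[ 0.53769957  0.03046568 -0.30708368  0.01936284] [ 0.   0.   0.   0.  -1.7 -2.4 -1.8 -0.4  0.6  1.  -0.4 -0.2 -3.5 -1.7
  1.8  0.9  1.7 -6.7  0.2 -2.2]
pusher [0.70544823 0.18331617]
pinch_cup [0.72149851 0.18043924]
mill [0.69585473 0.32558762]
```

Emit:
{"fn": "play_rows", "kwargs": {
  "travel": [
    [-0.88,0.96,-0.4],
    [-0.88,0.96,-0.4],
    [-0.88,0.96,-0.4],
    [-0.88,0.96,-0.4],
    [-0.88,0.96,-0.4],
    [-0.88,0.96,-0.4],
    [-0.88,0.96,-0.4],
    [-0.88,0.96,-0.4]
  ],
  "twist": [0,0,0,0,0,0,0,0]
}}

```text
t: 2.05
eef_pos: [0.3086, -0.4103, 0.3261]
ee_rot: [-3.141, 0.0, -2.848]
force: [0.1, 0.0, -0.4]
width: 0.0872
gripper_force: 0.0
```

Emit:
{"fn": "play_rows", "kwargs": {
  "travel": [
    [-0.88,0.96,0],
    [-0.88,0.96,0],
    [-0.88,0.96,0],
    [-0.88,0.96,0],
    [-0.88,0.96,0],
    [-0.88,0.96,0],
    [-0.88,0.96,0],
    [-0.88,0.96,0]
  ],
  "twist": [0,0,0,0,0,0,0,0]
}}

```text
t: 3.05
eef_pos: [0.4215, -0.1756, 0.3258]
ee_rot: [-3.141, 0.001, -2.848]
force: [1.1, 0.7, -0.3]
width: 0.0876
gripper_force: 0.0
```

Emit:
{"fn": "play_rows", "kwargs": {
  "travel": [
    [-0.88,0.96,0],
    [-0.88,0.96,0],
    [-0.88,0.96,0],
    [-0.88,0.96,0],
    [-0.88,0.96,0],
    [-0.88,0.96,0],
    [-0.88,0.96,0],
    [-0.88,0.96,0]
  ],
  "twist": [0,0,0,0,0,0,0,0]
}}

```text
t: 4.05
eef_pos: [0.5344, 0.0592, 0.3258]
ee_rot: [3.142, 0.0, -2.848]
force: [0.3, -0.3, -0.2]
width: 0.0877
gripper_force: 0.0
```

Emit:
{"fn": "play_rows", "kwargs": {
  "travel": [
    [0,0,0],
    [0,0,0],
    [0,0,0],
    [0,0,0],
    [0,0,0],
    [0,0,0],
    [0,0,0]
  ],
  "twist": [-0.92,-0.92,-0.92,-0.92,-0.92,-0.92,-0.92]
}}

```text
t: 4.92
eef_pos: [0.534, 0.0581, 0.3257]
ee_rot: [-3.141, 0.0, -1.877]
force: [1.5, -0.7, -0.5]
width: 0.0878
gripper_force: 0.0
```

```bash
python3 - <<'E'
from h import *
from station import arm, imaging, models
st=arm.get_state(); f=imaging.grab_frame("wrist")
print(st["t"],st["eef_pos"],st["ee_rot"],np.round(st["q"],2),st["force"],np.round(f["T_tool_cam"],3).tolist(),f["fx"])
P=cam(f,st); p=[.5377,.0305,-.307,.0194]
im=f["pixels"].copy()
c,s=np.cos(p[2]),np.sin(p[2])
for l in [(.12,.1,.101),(-.12,.1,.101),(0,0,.11),(0,0,.171),(0,.1644,.06)]:
    uv=proj(P,[p[0]+c*l[0]-s*l[1],p[1]+s*l[0]+c*l[1],l[2]]);print(l,uv); cv2.circle(im,tuple(int(v) for v in np.clip(uv,-900,900)),2,(255,0,0),-1)
cv2.imwrite("pics/w1.png",cv2.cvtColor(cv2.resize(im,(800,600)),cv2.COLOR_RGB2BGR)); np.savez("w1.npz",P=P,im=f["pixels"])
for n in ["hub_cap","pinch_cup","pusher","knob_grip","cutter"]: print(n,[(round(d["confidence"],2),np.round(d["extent"]).tolist()) for d in models.boxes_of(n,"wrist")][:3])
E
```

```text
4.925 [0.53396806 0.05814088 0.32567111] [-3.14145931e+00  1.56335139e-04 -1.87724799e+00] [ 0.47  0.09 -0.16 -0.   -1.32 -0.78] [ 1.49934098 -0.65747738 -0.49864722] [[0.0, -0.954, -0.3, 0.081], [1.0, 0.0, -0.001, -0.001], [0.001, -0.3, 0.954, -0.139], [0.0, 0.0, 0.0, 1.0]] 267.9762300690464
(0.12, 0.1, 0.101) [159.01062715 217.47602045]
(-0.12, 0.1, 0.101) [322.42011149 217.6259254 ]
(0, 0, 0.11) [239.94335436 150.53512531]
(0, 0, 0.171) [238.30246301 159.24668723]
(0, 0.1644, 0.06) [241.65083401 243.16861365]
hub_cap [(0.93, [264.0, 296.0, 34.0, 17.0]), (0.89, [368.0, 228.0, 40.0, 39.0]), (0.86, [57.0, 62.0, 68.0, 57.0])]
pinch_cup [(0.74, [307.0, 248.0, 22.0, 33.0])]
pusher [(0.73, [180.0, 265.0, 24.0, 57.0])]
knob_grip [(0.93, [242.0, 237.0, 19.0, 39.0]), (0.67, [233.0, 127.0, 214.0, 254.0])]
cutter [(0.79, [232.0, 128.0, 214.0, 252.0])]
```

View pics/w1.png

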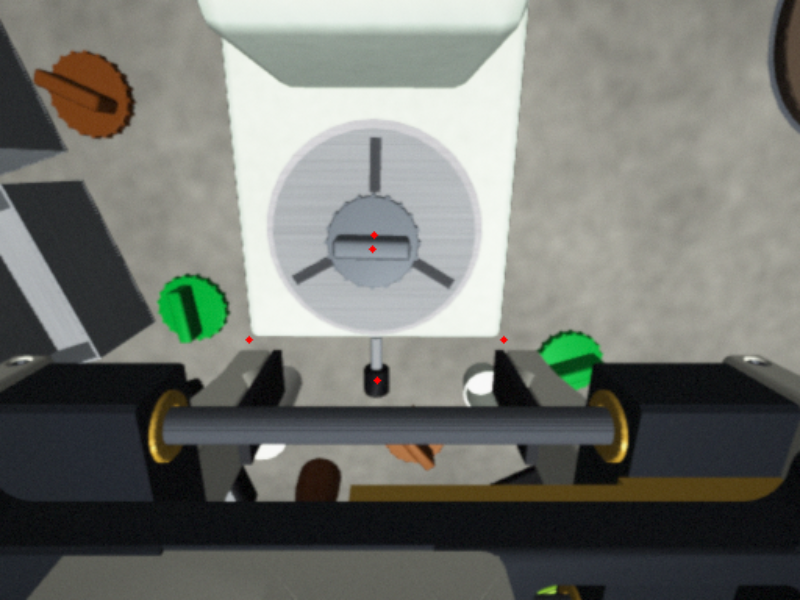

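The wrist view shows the cap wing at (372,241), level in the picture, so the yaw fits. The knob head is at (377,380), as predicted, with the pusher to its left and the cup to its right. The disc centre sits about 5 mm further toward the tower than my fit gave. I'll move over the knob.

Emit:
{"fn": "play_rows", "kwargs": {
  "travel": [
    [-0.8,-0.07,0],
    [-0.8,-0.07,0],
    [-0.8,-0.07,0],
    [-0.8,-0.07,0.5],
    [-0.8,-0.07,0.5],
    [-0.8,-0.07,0.5],
    [-0.8,-0.07,0.5]
  ],
  "twist": [0,0,0,0,0,0,0],
  "fingers": 0.6
}}

```text
t: 6.1
eef_pos: [0.5889, 0.1889, 0.2742]
ee_rot: [3.141, -0.001, -1.882]
force: [-0.6, -0.4, 0.3]
width: 0.0528
gripper_force: 0.0
```

Emit:
{"fn": "play_rows", "kwargs": {
  "travel": [
    [0,0,1],
    [0,0,1],
    [0,0,1],
    [0,0,1],
    [0,0,0.5],
    [0,0,0]
  ],
  "twist": [0,0,0,0,0,0]
}}

```text
t: 6.85
eef_pos: [0.5883, 0.1877, 0.1621]
ee_rot: [3.141, -0.001, -1.882]
force: [-0.3, 0.7, 0.6]
width: 0.0523
gripper_force: 0.0
```

```bash
python3 - <<'E'
from h import *
from station import arm, imaging, models
st=arm.get_state(); f=imaging.grab_frame("wrist"); fs=imaging.grab_frame("side"); ft=imaging.grab_frame("top")
print(st["t"],st["eef_pos"],st["ee_rot"],st["width"])
P=cam(f,st); T=st["eef_pos"].copy(); T=np.array(T); T[2]=.06
print("tcp below",proj(P,T),proj(cam(fs),T))
for n in ["knob_grip","hub_cap"]: print(n,[(round(d["confidence"],2),np.round(d["extent"]).tolist()) for d in models.boxes_of(n,"wrist")][:3])
for n in ["pusher","pinch_cup"]: print(n,[(round(d["confidence"],2),np.round(d["extent"]).tolist()) for d in models.boxes_of(n,"side")][:3])
a=fs["pixels"][150:310,170:330]
v=np.hstack([cv2.resize(f["pixels"],(512,384)),cv2.resize(a,(284,384))[:, :284]])
cv2.imwrite("pics/w2.png",cv2.cvtColor(v,cv2.COLOR_RGB2BGR))
E
```

```text
6.85 [0.58832031 0.18773233 0.16213164] [ 3.14056968e+00 -1.45758430e-03 -1.88174087e+00] 0.0523371046532907
tcp below [249.03148839 196.17616822] [242.18684754 235.71076196]
knob_grip [(0.77, [250.0, 179.0, 30.0, 71.0])]
hub_cap [(0.83, [466.0, 178.0, 92.0, 73.0]), (0.76, [249.0, 10.0, 90.0, 20.0]), (0.68, [278.0, 264.0, 43.0, 65.0])]
pusher [(0.6, [208.0, 226.0, 20.0, 30.0])]
pinch_cup [(0.51, [271.0, 268.0, 19.0, 18.0])]
```

View pics/w2.png

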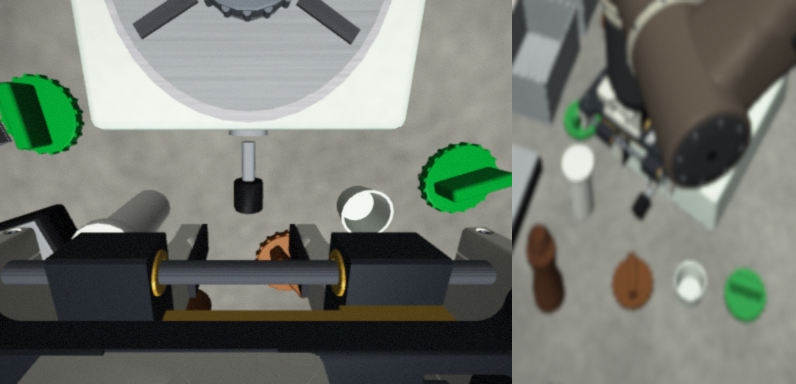

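The wrist picture shows the knob head at (249,196), centred between the fingers. The pusher is off to the left and the cup off to the right. I'll descend and pinch.

Emit:
{"fn": "play_rows", "kwargs": {
  "travel": [
    [0,0,0.8],
    [0,0,0.8],
    [0,0,0.8],
    [0,0,0.8],
    [0,0,0.4],
    [0,0,0]
  ],
  "twist": [0,0,0,0,0,0]
}}

```text
t: 7.95
eef_pos: [0.5884, 0.1875, 0.0728]
ee_rot: [3.141, -0.001, -1.882]
force: [0.1, -0.4, 0.3]
width: 0.0527
gripper_force: 0.0
```

Emit:
{"fn": "play_rows", "kwargs": {
  "travel": [
    [0,0,0],
    [0,0,0],
    [0,0,0],
    [0,0,0],
    [0,0,0]
  ],
  "twist": [0,0,0,0,0],
  "fingers": 0,
  "newtons": 30
}}

```text
t: 8.57
eef_pos: [0.5886, 0.1879, 0.0736]
ee_rot: [-3.141, 0.0, -1.882]
force: [-2.5, 0.5, 4.8]
width: 0.0272
gripper_force: 30.0
```

Emit:
{"fn": "play_rows", "kwargs": {
  "travel": [
    [-0.1,0,0],
    [-0.1,0,0],
    [-0.1,0,0],
    [-0.1,0,0],
    [-0.1,0,0],
    [0,0,0]
  ],
  "twist": [0,0,0,0,0,0]
}}

```text
t: 9.32
eef_pos: [0.5924, 0.1997, 0.0735]
ee_rot: [-3.141, -0.0, -1.881]
force: [-3.1, 1.1, 7.3]
width: 0.027
gripper_force: 30.0
```

Emit:
{"fn": "play_rows", "kwargs": {
  "travel": [
    [-0.1,0,0],
    [-0.1,0,0],
    [0,0,0]
  ],
  "twist": [0,0,0]
}}

```text
t: 9.7
eef_pos: [0.5924, 0.2001, 0.0734]
ee_rot: [3.14, -0.007, -1.882]
force: [-4.4, -14.9, 12.0]
width: 0.027
gripper_force: 30.0
```

The knob hit its outer stop. Now I'll push it home.

Emit:
{"fn": "play_rows", "kwargs": {
  "travel": [
    [0.2,0,0],
    [0.2,0,0],
    [0.2,0,0],
    [0.2,0,0],
    [0.2,0,0],
    [0.2,0,0],
    [0.2,0,0],
    [0,0,0]
  ],
  "twist": [0,0,0,0,0,0,0,0]
}}

```text
t: 10.7
eef_pos: [0.5832, 0.1711, 0.0736]
ee_rot: [-3.141, 0.001, -1.882]
force: [-2.7, 0.5, 6.3]
width: 0.0272
gripper_force: 30.0
```

Emit:
{"fn": "play_rows", "kwargs": {
  "travel": [
    [0.1,0,0],
    [0.1,0,0],
    [0,0,0]
  ],
  "twist": [0,0,0]
}}

```text
t: 11.08
eef_pos: [0.5832, 0.1707, 0.0737]
ee_rot: [-3.139, 0.007, -1.881]
force: [-3.3, 18.9, 0.9]
width: 0.0273
gripper_force: 30.0
```

Emit:
{"fn": "play_rows", "kwargs": {
  "travel": [
    [-0.15,0,0],
    [0,0,0],
    [0,0,0]
  ],
  "twist": [0,0,0],
  "fingers": 0.6
}}

```text
t: 11.45
eef_pos: [0.5825, 0.1692, 0.0727]
ee_rot: [3.141, -0.001, -1.882]
force: [0.2, 0.4, 0.8]
width: 0.0502
gripper_force: 0.0
```

Emit:
{"fn": "play_rows", "kwargs": {
  "travel": [
    [0,0,-0.5],
    [0,0,-1],
    [0,0,-1],
    [0,0,-1],
    [0,0,-1],
    [0,0,-1],
    [0,0,-1],
    [0,0,-1]
  ],
  "twist": [0,0,0,0,0,0,0,0]
}}

```text
t: 12.45
eef_pos: [0.5827, 0.1694, 0.2625]
ee_rot: [-3.141, 0.0, -1.882]
force: [0.1, 0.3, 0.1]
width: 0.0522
gripper_force: 0.0
```

```bash
python3 - <<'E'
from h import *
from station import arm, imaging
st=arm.get_state(); f=imaging.grab_frame("wrist")
print(st["t"],st["eef_pos"],st["ee_rot"],st["width"])
P=cam(f,st); np.savez("w3.npz",P=P,im=f["pixels"])
im=f["pixels"].copy()
for o in [(.539,.033),(.536,.0257)]:
  c,s=np.cos(-.309),np.sin(-.309)
  for l in [(0,0,.11),(0,0,.171),(0,.145,.06),(.12,.1,.101),(-.12,.1,.101)]:
    uv=proj(P,[o[0]+c*l[0]-s*l[1],o[1]+s*l[0]+c*l[1],l[2]]);print(l,uv)
cv2.imwrite("pics/w3.png",cv2.cvtColor(cv2.resize(im,(800,600)),cv2.COLOR_RGB2BGR))
E
```

```text
12.45 [0.58268735 0.16936473 0.26247298] [-3.14093026e+00  4.78341097e-04 -1.88210192e+00] 0.05220695835627038
(0, 0, 0.11) [249.08767228  39.09575618]
(0, 0, 0.171) [249.26852576  19.73531732]
(0, 0.145, 0.06) [249.12263124 172.71832352]
(0.12, 0.1, 0.101) [141.29899124 142.28500129]
(-0.12, 0.1, 0.101) [357.20161183 141.84355532]
(0, 0, 0.11) [249.74412729  29.87889105]
(0, 0, 0.171) [250.11932591   7.58995043]
(0, 0.145, 0.06) [249.60736476 166.82204357]
(0.12, 0.1, 0.101) [141.00880615 135.10148203]
(-0.12, 0.1, 0.101) [358.63723437 134.64532909]
```

View pics/w3.png

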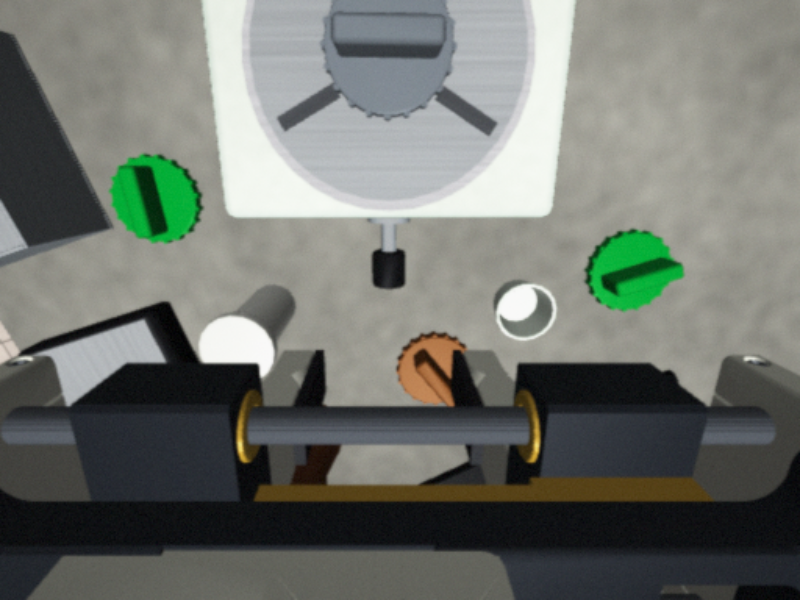

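The picture shows the knob home at (388,269) and the wing's top centred at about (388,28). The knob, wall and wing together put the cutter origin near (0.538, 0.0315). I'll go above the cap and turn.

Emit:
{"fn": "play_rows", "kwargs": {
  "travel": [
    [0.8,0,-0.3],
    [0.9,0,-0.3],
    [0.9,0,-0.3],
    [0.8,0,-0.3],
    [0.8,0,-0.3],
    [0.8,0,0],
    [0.8,0,0]
  ],
  "twist": [0,0,0,0,0,0,0]
}}

```text
t: 13.38
eef_pos: [0.5378, 0.0305, 0.2978]
ee_rot: [3.141, -0.0, -1.882]
force: [0.7, -0.1, -0.0]
width: 0.0523
gripper_force: 0.0
```

Emit:
{"fn": "play_rows", "kwargs": {
  "travel": [
    [0,0,0],
    [0,0,0],
    [0,0,0],
    [0,0,0],
    [0,0,0],
    [0,0,0],
    [0,0,0]
  ],
  "twist": [-1,-1,-1,-1,-1,-1,-1]
}}

```text
t: 14.25
eef_pos: [0.538, 0.0311, 0.2976]
ee_rot: [3.141, 0.0, -0.827]
force: [0.1, 1.2, 0.4]
width: 0.0524
gripper_force: 0.0
```

Emit:
{"fn": "play_rows", "kwargs": {
  "travel": [
    [0,0,0],
    [0,0,0],
    [0,0,0],
    [0,0,0],
    [0,0,0]
  ],
  "twist": [-1,-1,-1,-0.5,0]
}}

```text
t: 14.88
eef_pos: [0.5381, 0.0313, 0.2976]
ee_rot: [3.141, 0.001, -0.308]
force: [-0.4, -0.9, 0.3]
width: 0.0526
gripper_force: 0.0
```

```bash
python3 - <<'E'
from h import *
from station import arm, imaging,models
st=arm.get_state(); f=imaging.grab_frame("wrist")
print(st["t"],st["eef_pos"],st["ee_rot"],st["width"],np.round(st["q"],2))
P=cam(f,st)
for d in models.silhouettes("hub_cap","wrist")[:3]: print(d["confidence"],d["extent"])
im=f["pixels"].copy()
T=np.array(st["eef_pos"])
for z in (.171,.142): T[2]=z; uv=proj(P,T); print(z,uv); cv2.circle(im,tuple(int(round(v)) for v in uv),1,(255,0,0),-1)
cv2.imwrite("pics/w4.png",cv2.cvtColor(cv2.resize(im,(800,600)),cv2.COLOR_RGB2BGR))
E
```

```text
14.875 [0.53813161 0.03126041 0.29764134] [ 3.14115836e+00  6.31229518e-04 -3.07535688e-01] 0.05260142346113196 [ 0.42  0.1  -0.2  -0.   -1.26  0.84]
0.73 [248.3, 179.5, 68.6, 67.8]
0.66 [89.6, 191.1, 54.8, 49.8]
0.38 [91.4, 75.5, 83.5, 56.1]
0.171 [248.10436355 189.38601254]
0.142 [248.06362611 181.82392482]
```

View pics/w4.png

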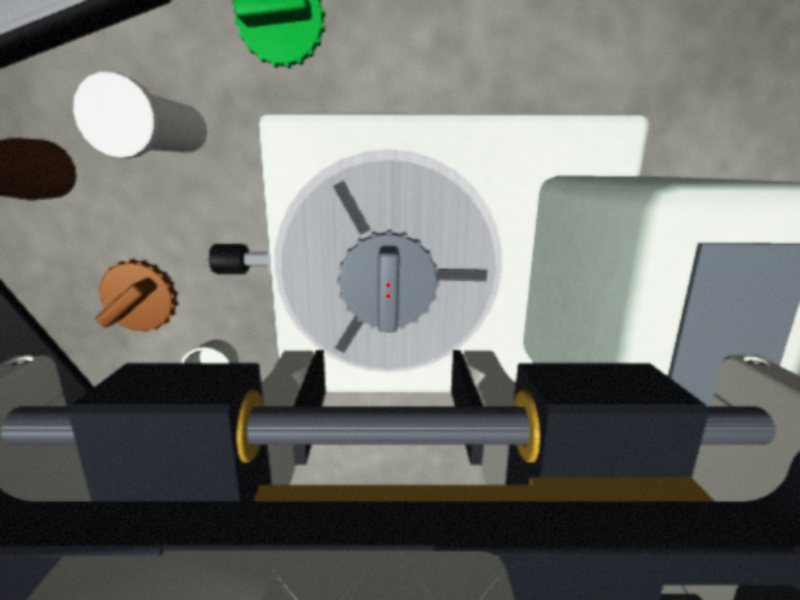

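The wing is centred at (388,285), against a predicted tool axis at (388,290). The cap is about 2.5 mm further along tool x. I'll descend.

Emit:
{"fn": "play_rows", "kwargs": {
  "travel": [
    [0.1,0,0.8],
    [0,0,0.8],
    [0,0,0.8],
    [0,0,0.8],
    [0,0,0.8],
    [0,0,0.8],
    [0,0,0.4],
    [0,0,0]
  ],
  "twist": [0,0,0,0,0,0,0,0]
}}

```text
t: 15.98
eef_pos: [0.5405, 0.0309, 0.1676]
ee_rot: [3.141, 0.001, -0.307]
force: [-0.1, -1.1, 0.8]
width: 0.0526
gripper_force: 0.0
```

Emit:
{"fn": "play_rows", "kwargs": {
  "travel": [
    [0,0,0],
    [0,0,0],
    [0,0,0],
    [0,0,0],
    [0,0,0],
    [0,0,0]
  ],
  "twist": [0,0,0,0,0,0],
  "fingers": 0,
  "newtons": 15
}}

```text
t: 16.73
eef_pos: [0.5408, 0.031, 0.1683]
ee_rot: [-3.142, -0.0, -0.307]
force: [-0.0, 0.2, 2.4]
width: 0.0137
gripper_force: 15.0
```

```bash
python3 -c "
from station import arm
s=arm.get_state();print(s['eef_pos'],s['ee_rot'],s['force'],s['moment'],s['width'],s['q'])"
```

```text
[0.5408467  0.03103597 0.16826092] [-3.14155723e+00 -1.85241099e-04 -3.06766678e-01] [-0.02583161  0.23729028  2.40054609] [-0.10785023  0.43789771 -0.01707447] 0.013722160368913178 [ 4.19284104e-01  2.05922639e-01 -3.90522549e-01  1.16645691e-04
 -9.74189099e-01  8.44680020e-01]
```

Emit:
{"fn": "play_rows", "kwargs": {
  "travel": [
    [0,0,0],
    [0,0,0],
    [0,0,0],
    [0,0,0],
    [0,0,0]
  ],
  "twist": [-0.2,-0.2,-0.2,-0.2,0]
}}

```text
t: 17.35
eef_pos: [0.541, 0.0311, 0.1682]
ee_rot: [-3.141, -0.0, -0.186]
force: [-0.1, 0.7, 3.8]
width: 0.0142
gripper_force: 15.0
```

```bash
python3 -c "
from station import arm
s=arm.get_state();print(s['eef_pos'],s['ee_rot'],s['force'],s['moment'],s['width'])"
```

```text
[0.5410131  0.03113338 0.16823231] [-3.14141888e+00 -4.43733922e-04 -1.86007577e-01] [-0.14194142  0.6779737   3.75800514] [0.04287094 0.05537717 0.03949869] 0.014186668332956204
```

Emit:
{"fn": "play_rows", "kwargs": {
  "travel": [
    [0,0,0],
    [0,0,0],
    [0,0,0]
  ],
  "twist": [-0.2,-0.2,0]
}}

```text
t: 17.73
eef_pos: [0.541, 0.0311, 0.1682]
ee_rot: [-3.141, -0.0, -0.126]
force: [-0.7, 0.3, 4.9]
width: 0.0137
gripper_force: 15.0
```

```bash
python3 -c "
from station import arm
s=arm.get_state();print(s['eef_pos'],s['ee_rot'],s['force'],s['moment'],s['width'])"
```

```text
[0.5409715  0.03109062 0.16823589] [-3.14149131e+00 -3.96761793e-04 -1.26006800e-01] [-0.72576645  0.26692325  4.94053922] [0.07585195 0.06509479 0.04283673] 0.01371537409843361
```

It turns freely counter-clockwise past 5°, so this is the loosening way.

Emit:
{"fn": "play_rows", "kwargs": {
  "travel": [
    [0,0,0],
    [0,0,0],
    [0,0,0],
    [0,0,0],
    [0,0,0],
    [0,0,0],
    [0,0,0],
    [0,0,0]
  ],
  "twist": [-0.6,-0.6,-0.6,-0.6,-0.6,-0.6,-0.6,-0.6]
}}

```text
t: 18.73
eef_pos: [0.5409, 0.0311, 0.1682]
ee_rot: [3.141, -0.0, 0.596]
force: [0.2, 1.1, 4.1]
width: 0.0137
gripper_force: 15.0
```

Emit:
{"fn": "play_rows", "kwargs": {
  "travel": [
    [0,0,0],
    [0,0,0],
    [0,0,0],
    [0,0,0],
    [0,0,0],
    [0,0,0]
  ],
  "twist": [-0.3,-0.3,-0.3,-0.2,-0.15,0]
}}

```text
t: 19.48
eef_pos: [0.54, 0.0313, 0.1683]
ee_rot: [-3.14, 0.001, 0.78]
force: [-4.8, 2.1, 9.5]
width: 0.0139
gripper_force: 15.1
```

```bash
python3 -c "
from station import arm
s=arm.get_state();print(s['eef_pos'],s['ee_rot'],s['force'],s['moment'],s['width'])"
```

```text
[0.53995546 0.03130738 0.16829435] [-3.14037478e+00  5.14645414e-04  7.80371751e-01] [-4.81704918  2.07669094  9.53998999] [ 1.10036361  2.01320743 -0.27869542] 0.0139326358963418
```

Emit:
{"fn": "play_rows", "kwargs": {
  "travel": [
    [0,0,0],
    [0,0,0],
    [0,0,-0.1],
    [0,0,-0.1],
    [0,0,-0.1],
    [0,0,0]
  ],
  "twist": [0,0,0,0,0,0],
  "newtons": 25
}}

```text
t: 20.23
eef_pos: [0.5399, 0.0311, 0.1751]
ee_rot: [-3.14, 0.001, 0.78]
force: [-4.6, 4.2, -2.9]
width: 0.0134
gripper_force: 25.0
```

Emit:
{"fn": "play_rows", "kwargs": {
  "travel": [
    [0,0,-0.2],
    [0,0,-0.2],
    [0,0,-0.2],
    [0,0,-0.2],
    [0,0,-0.2],
    [0,0,-0.2],
    [0,0,0]
  ],
  "twist": [0,0,0,0,0,0,0]
}}

```text
t: 21.1
eef_pos: [0.5411, 0.0311, 0.2061]
ee_rot: [3.141, -0.001, 0.781]
force: [-0.1, -0.0, -0.7]
width: 0.0138
gripper_force: 25.0
```

Emit:
{"fn": "play_rows", "kwargs": {
  "travel": [
    [0,0,-0.4],
    [0,0,-0.4],
    [0,0,-0.4],
    [0,0,-0.4],
    [0,0,-0.4],
    [0,0,-0.4],
    [0,0,0],
    [0,0,0]
  ],
  "twist": [0,0,0,0,0,0,0,0]
}}

```text
t: 22.1
eef_pos: [0.5406, 0.0311, 0.2653]
ee_rot: [-3.141, 0.0, 0.781]
force: [-0.2, 0.2, -0.4]
width: 0.0137
gripper_force: 25.0
```

```bash
python3 - <<'E'
from h import *
from station import arm, imaging,models
s=arm.get_state();print(s['t'],s['eef_pos'],s['ee_rot'],s['force'],s['width'],s["gripper_force"])
w=imaging.grab_frame("wrist")["pixels"]; a=imaging.grab_frame("side")["pixels"][120:280,180:340]
cv2.imwrite("pics/end.png",cv2.cvtColor(np.hstack([cv2.resize(w,(440,330)),cv2.resize(a,(330,330))]),cv2.COLOR_RGB2BGR))
E
```

```text
22.1 [0.54058702 0.03105576 0.26525093] [-3.14122801e+00  3.19855100e-04  7.80661479e-01] [-0.24008319  0.23454742 -0.40155759] 0.013688838623808656 24.973144233226776
```

View pics/end.png

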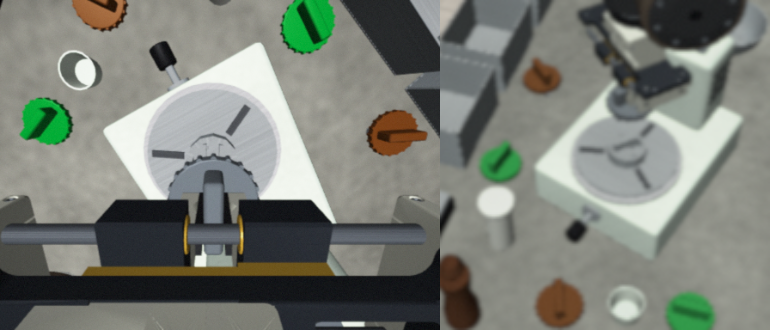

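The wrist picture shows the cap held upright at (213,185). The side picture shows the bare hub at (627,150), the knob home at (576,230), and everything else in place. I'll hand the job in.

```bash
python3 -c "
from station import arm
print(arm.job_done())"
```

```text
the job is handed in; nothing more can be done
None
```

I pulled the knob out to its stop and pushed it fully home. The cap unscrewed counter-clockwise (a right-handed thread), is off and held upright about 97 mm above its seat, and the job is handed in; no verdict came back.

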